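# Shut the rinse-water valve hard, then set it to the green line

## Task

On the street painter's table, first take the tall blue paint bottle out of the swing of the red valve lever and stand it upright on the middle of its blue-ringed spot. Then push the lever clockwise until it is fully shut and keep it pressed against its stop with the fingers for a moment with a firm 10 to 20 N (never over 40 N), and after that push it open again until its arm lies centred over the green line on the white dial. Do not tip the bottle over, and leave the clear cup, the yellow jar and the brush where they are.

Things in the scene. Friction and masses are not known exactly. Their poses are not given: they have to be found in the camera images.
- stem (a point): Point on the valve's vertical turning axis, 110 mm above the table, at the lever's mid height. Unit axes: z up, -x towards the spout (roughly to the robot), +x to the white tank (150 mm high, its near face 195 mm from the axis). White dial round the axis: radius 75 mm, top 92 mm high. Grey tray, 24 mm high, 55 to 145 mm along -x.
- lever (a joint): Opening angle, rad: 0 = shut at the stop (lever along the unit's +y), growing counter-clockwise seen from above to 1.57 = open (along -x). Level lever: bare steel arm 10 mm wide out to 80 mm from the axis, then a red sleeve from 80 to 165 mm, 20 mm wide, 97 to 123 mm above the table. Stiff (about 4 N at 120 mm), stays where left.
- lever_grip (a point): Point on the centre line of the lever's red sleeve, 120 mm from the turning axis, 110 mm above the table. Its y axis points outward along the lever, z up.
- mark_aim (a point): Where lever_grip must end: the point 120 mm from the turning axis and 110 mm above the table, in line with the middle of the green line on the dial (green bar 18 mm wide, 30 to 75 mm from the axis, top 95 mm above the table). Its y axis points outward along the green line.
- bottle: Tall blue paint bottle with white cap, 190 mm high, 58 mm in diameter up to 118 mm, then narrowing to a neck of 23 mm; about 0.3 kg, standing in the swing of the lever. Origin: centre of its underside; z up.
- spot: Flat painted spot on the table, a blue ring of 80 mm diameter with a white middle of 60 mm. Origin: its centre, at table height.
- cup: Bystander: clear plastic cup, 72 mm in diameter, 75 mm high. Origin: centre of its underside.
- jar: Bystander: yellow jar, 64 mm in diameter, 70 mm high. Origin: centre of its underside.
- brush: Bystander: paint brush, 190 mm long, lying along its x axis. Origin: under its middle.

How it is judged:
On the way, in this order (a step that is already met when the one before it is completed fails the run):
1. the blue bottle stands upright and released on its spot (horizontal distance between bottle and spot below 0.018 m and angle between bottle's own z axis and vertical below 0.1 rad and height (world z) of bottle below 0.008 m and contact force between bottle and the fingers below 0.1 N), for 0.2 s.
2. the lever is held shut against its stop by the fingers with more than 7 N (value of joint lever below 0.04 rad and contact force between lever and the fingers above 7 N), for 0.2 s.
At the end, for the whole second after the job is handed in: The lever rests over the green line (lever_grip within 9 mm of mark_aim, about 4 degrees), and the bottle stands released and upright (within 0.1 rad) on the table, its centre within 18 mm of the spot's centre (all of step 1 and horizontal distance between lever_grip and mark_aim below 0.009 m and velocity of joint lever between -0.05 and 0.05 rad/s); the robot touches nothing.
It fails at once if the bottle is tipped over (angle between bottle's own z axis and vertical above 0.5 rad).
It fails at once if the fingers press the lever with over 40 N (contact force between lever and the fingers above 40 N).
It fails at once if the cup, the jar or the brush is shifted by more than 30 mm (distance of any of cup, jar, brush from where it was at the start of the episode above 0.03 m).
It also fails if it takes over 72 s, if anything falls off the work surface, if the arm or the gripper's body presses on something with over 40 N, if the wrist force passes 120 N, or if a joint passes its speed limit or range.

## Robot

A 6-joint arm with a two-finger parallel gripper is mounted at the origin on the work surface. World frame = base frame: x ahead of the robot, y to its left, z up, the work surface at z = 0. Lengths are in m, angles in rad, forces in N, time in s.
With the tool pointing down it reaches from about 0.35 to 0.725 m from the base axis. Payload 6 kg.
Tool frame: the origin (TCP) lies at the very end of the fingers, on their centre line; the grasp point (between the pads) lies 19 mm behind it; z points along the fingers, y is the line along which they close (so a half turn about z gives the same grasp; the last joint's range is limited). The gripper opens to 85 mm and grips with 20 to 120 N. Pads are 22 mm wide; open, the fingers measure 114 mm over their backs; the gripper's body (76 mm by 85 mm) begins 54 mm behind the grasp point. The pads swing forward as they close: fully open they stand 13 mm farther back than shut.
Start: joints at [-0.908, 0.04, 0.085, 0, -1.615, -0.334], TCP at [0.194, -0.568, 0.231] pointing down, gripper open.
Joint ranges: [-2.56, 2.56], [-1.29, 2.01], [-1.08, 1.49], [-3.29, 1.98], [-2.81, -0.18], [-2.99, 2.99]. Speed limits (rad/s): [2.57, 2.57, 3.01, 3.14, 3.14, 3.14].

## Interface

Orientations are given as a unit quaternion [w, x, y, z].
In Python, from cell import r, vision gives the robot as it stands.
- The arm moves only by the tool drive_tool, never from a script. Its argument "moves" is a list of rows, each a list of 7 numbers: the shift along the tool's x, y, z as a fraction of full scale, then the turn, a rotation vector about the tool's x, y, z as a fraction of full scale, then the opening, from -1 (shut) to 1 (fully open). In form: [[x, y, z, wx, wy, wz, claw], ...]. A call has 1 to 8 rows; each row shifts and turns the commanded pose from where the row before left it, along the tool's axes as they then stand; what a row does not reach is not made up. Full scale, the value 1, is 0.075 m for a shift and 180 degrees for a turn. A row lasts 1/12 s, in which the tool goes at most 41.7 mm and 7.16 degrees, less where a joint would pass 70% of its speed; a pose out of reach is approached as far as the arm can. A call with a number of a shift or a turn outside -1 to 1 is refused whole. A call with a gripper value outside its range is refused whole. The fingers move at their own pace and stop on an object; the grip force is fixed at half the most. Time passes only in rows, so rows that do not move let the fingers close. It gives the time, the measured TCP pose, the force, the opening and the grip force at its end, in the units of the state.
- r.read_state(): the state, without advancing time (a new reading comes with each control period).
- vision.read_camera(name): name is "scene" or "side" or "wrist"; returns the picture (400x640x3 uint8, red, green, blue); there is no depth.
- vision.camera_params(name): a dict with "mtx" (3x3 intrinsics, pixels), "cam_to_world" (4x4, takes a point from camera to world coordinates); the wrist camera has in their place "mount" (4x4, takes a point from camera to tool coordinates, whose origin is the TCP and whose axes are the flange's). Camera axes: x right, y down, z forward; pixel columns grow to the right and rows downward; lengths in m; the calibration is good to about 2 mm. A picture is of the moment at which its call begins: read the wrist's pose just before it. camera_params takes no time and is no camera call.
- r.job_done(): hands the job in; it is judged then, once.
The state is a dict: "time_s": time; "joints": joint angles; "joint_vel": joint speeds; "joint_efforts": joint torques, N m; "eef_pos": TCP position; "tool_rot": TCP orientation; "ft_force": force on the tool from outside, world axes, zero at the start; "torque": the same for the moment, N m; "opening": finger opening in m; "grip_force": force on a finger pad.
Only numpy, scipy, OpenCV 4.12 (cv2) and the standard library are available. Lean on these libraries where they do the work, as an engineer would, in place of code of your own. Each camera call takes 0.05 s, during which the arm holds its last target. There are 200 camera calls.

## Working session

There is one attempt and no reset: what is moved stays moved. The work goes in short steps, Python scripts to look and compute and a tool call to move; the robot and the scene stay as the last step left them, time stands still between calls to the robot, and variables do not carry over. Pictures are saved under pics/ and viewed, at most 10 in all, crops included, and the job is handed in when it is done.

Besides the shell and the picture viewer there is one more tool, called after ">>>" by a JSON object that holds its "api" and its "payload", one argument or row to a line. drive_tool: Moves the arm, as the interface text tells. Shift numbers are shares of 0.075 m and turn numbers shares of 180 degrees, none past 1 either way. Its arguments: {"type":"object","properties":{"moves":{"type":"array"}},"required":["moves"]}

```bash
ls; mkdir -p pics
python3 - <<'E'
from cell import r, vision
import cv2, numpy as np
for n in ("scene","side"):
    im=vision.read_camera(n); cv2.imwrite(f"pics/{n}0.png",im[:,:,::-1])
    p=vision.camera_params(n); print(n,np.round(p["mtx"],1).tolist(),np.round(p["cam_to_world"],3).tolist())
print(vision.camera_params("wrist"))
print(r.read_state())
E
```

```text
pics
scene [[368.7, 0.0, 310.5], [0.0, 368.7, 198.8], [0.0, 0.0, 1.0]] [[-0.826, 0.414, -0.382, 0.84], [0.563, 0.622, -0.544, 0.44], [0.012, -0.664, -0.747, 0.726], [0.0, 0.0, 0.0, 1.0]]
side [[390.3, 0.0, 319.2], [0.0, 390.3, 194.4], [0.0, 0.0, 1.0]] [[-0.996, -0.059, 0.067, 0.441], [-0.089, 0.677, -0.731, 0.727], [-0.003, -0.734, -0.68, 0.777], [0.0, 0.0, 0.0, 1.0]]
{'mtx': array([[351.4186727,   0.       , 314.6378003],
       [  0.       , 351.4186727, 199.1230085],
       [  0.       ,   0.       ,   1.       ]]), 'mount': array([[-7.87741850e-04, -9.58350507e-01, -2.85593567e-01,
         7.26197079e-02],
       [ 9.99999229e-01, -1.02917195e-03,  6.95275523e-04,
        -2.52208794e-04],
       [-9.60242537e-04, -2.85592799e-01,  9.58350578e-01,
        -1.42582236e-01],
       [ 0.00000000e+00,  0.00000000e+00,  0.00000000e+00,
         1.00000000e+00]])}
{'time_s': 0.1, 'joints': array([-9.08323245e-01,  4.07643403e-02,  8.38994091e-02, -3.87559462e-04,
       -1.61546115e+00, -3.33708420e-01]), 'joint_vel': array([ 0.0014574 , -0.00074538,  0.00111163,  0.00042919,  0.00125524,
       -0.00025569]), 'joint_efforts': array([-4.71501349e-03, -3.69347191e+01,  3.48280478e+01,  6.95173770e+00,
       -4.58636612e-03, -7.37250900e-06]), 'eef_pos': array([ 0.19370382, -0.56757246,  0.23036943]), 'tool_rot': array([-1.95347440e-04, -1.63651358e-01,  9.86517922e-01,  7.64428453e-04]), 'ft_force': array([-0.42042044,  0.05133642,  0.59685862]), 'torque': array([-0.00255672, -0.00099158,  0.00600815]), 'grip_force': 0.0, 'opening': 0.08562256107857576}
```

View pics/scene0.png

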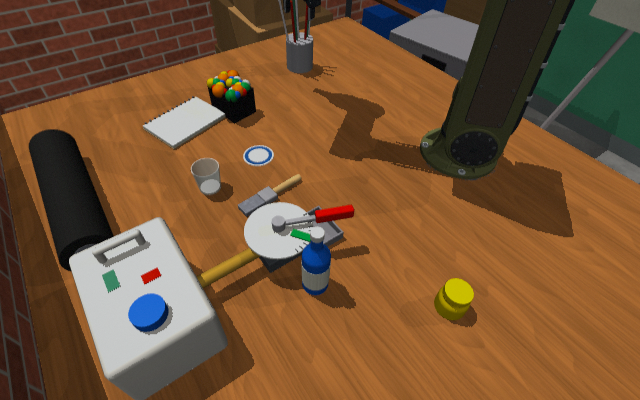

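View pics/side0.png

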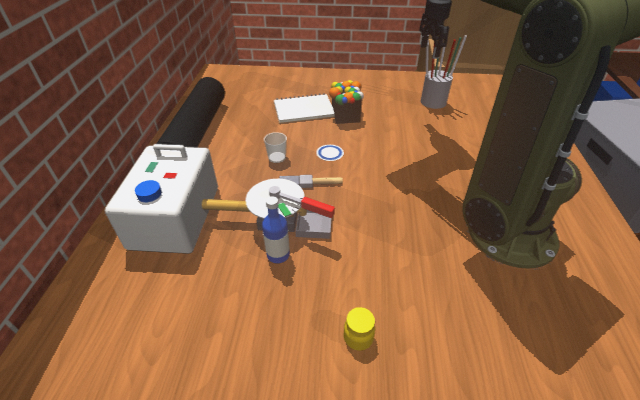

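Scene: spot at (258,155), bottle at (316,265) with its cap at (317,235), red sleeve at (335,214), dial at (280,230), green bar at (302,235). Side: spot (330,152), bottle (277,240), sleeve (318,206), dial (275,197), cup (276,148), jar (360,328). Next I measure these in both views.

```bash
cat > h.py <<'E'
from cell import r, vision
import cv2, numpy as np
def wrist_T():
    s=r.read_state(); w,x,y,z=s["tool_rot"]
    from scipy.spatial.transform import Rotation as R
    T=np.eye(4); T[:3,:3]=R.from_quat([x,y,z,w]).as_matrix(); T[:3,3]=s["eef_pos"]
    return T
class Cam:
    def __init__(s,n):
        p=vision.camera_params(n)
        s.T=p["cam_to_world"] if n!="wrist" else wrist_T()@p["mount"]
        s.K=p["mtx"]; s.im=vision.read_camera(n); s.hsv=cv2.cvtColor(s.im,cv2.COLOR_RGB2HSV)
    def ray(s,uv):
        uv=np.atleast_2d(uv).astype(float); d=np.c_[uv,np.ones(len(uv))]@np.linalg.inv(s.K).T@s.T[:3,:3].T
        return s.T[:3,3],d/np.linalg.norm(d,axis=1,keepdims=True)
    def plane(s,uv,z):
        o,d=s.ray(uv); return (o+d*((z-o[2])/d[:,2:]))[:,:2]
    def mask(s,lo,hi,box=None):
        m=cv2.inRange(s.hsv,np.array(lo),np.array(hi))
        if box: b=np.zeros_like(m); x0,y0,x1,y1=box; b[y0:y1,x0:x1]=255; m&=b
        return m
    def proj(s,P):
        q=(np.atleast_2d(P)-s.T[:3,3])@s.T[:3,:3]; q=q@s.K.T; return q[:,:2]/q[:,2:]
def big(m):
    n,l,st,c=cv2.connectedComponentsWithStats(m); i=1+np.argmax(st[1:,4]); return (l==i).astype(np.uint8)*255,c[i],st[i]
def tri(rays):
    A=np.zeros((3,3)); b=np.zeros(3)
    for o,d in rays:
        P=np.eye(3)-np.outer(d[0],d[0]); A+=P; b+=P@o
    X=np.linalg.solve(A,b); return X,[float(np.linalg.norm((np.eye(3)-np.outer(d[0],d[0]))@(X-o))) for o,d in rays]
def circ(P):
    for _ in range(4):
        A=np.c_[2*P,np.ones(len(P))]; s=np.linalg.lstsq(A,(P**2).sum(1),rcond=None)[0]
        R=np.sqrt(s[2]+s[0]**2+s[1]**2); e=np.abs(np.linalg.norm(P-s[:2],axis=1)-R); P=P[e<=max(np.median(e)*2.5,.0008)]
    return np.r_[s[:2],R],len(P)
E
python3 - <<'E'
from h import *
np.set_printoptions(precision=4,suppress=True)
C={n:Cam(n) for n in("scene","side")}
boxes=dict(red={"scene":(305,195,365,235),"side":(280,185,345,225)},green={"scene":(285,225,315,245),"side":(270,198,295,220)},
 ring={"scene":(235,140,280,170),"side":(310,140,350,165)},dial={"scene":(235,195,320,265),"side":(240,173,310,225)},
 bot={"scene":(290,225,340,300),"side":(255,190,300,270)},yel={"scene":(420,260,490,330),"side":(330,295,390,360)})
rng=dict(red=((0,150,60),(10,255,255)),green=((45,100,50),(85,255,255)),ring=((100,90,50),(130,255,255)),dial=((0,0,150),(179,45,255)),bot=((100,120,30),(130,255,255)),yel=((22,150,60),(35,255,255)))
for k in boxes:
    rs=[]
    for n in C:
        m,c,st=big(C[n].mask(*rng[k],boxes[k][n])); rs.append(C[n].ray(c)); cn=max(cv2.findContours(m,cv2.RETR_EXTERNAL,cv2.CHAIN_APPROX_NONE)[0],key=len)[:,0]
        ex=''
        if k in("ring","dial"): ex=circ(C[n].plane(cn+0.,0 if k=="ring" else .092))
        if k in("red","green"):
            P=C[n].plane(cn+0.,.110 if k=="red" else .095); rc=cv2.minAreaRect((P*1000).astype(np.float32)); ex=rc
        print(k,n,c,st,ex)
    print("  tri",*tri(rs))
a=cv2.resize(C["scene"].im[185:305,230:370],None,fx=4,fy=4,interpolation=cv2.INTER_CUBIC)
cv2.imwrite("pics/s1.png",a[:,:,::-1])
a=cv2.resize(C["side"].im[125:275,235:355],None,fx=4,fy=4,interpolation=cv2.INTER_CUBIC)
cv2.imwrite("pics/s2.png",a[:,:,::-1])
E
```

```text
red scene [334.2877 213.0337] [315 204  40  19 504] ((505.3544921875, 54.67640686035156), (36.82366943359375, 88.60424041748047), 68.7698974609375)
red side [317.8959 206.5178] [301 196  34  22 394] ((506.775390625, 53.106224060058594), (38.90937805175781, 91.63850402832031), 69.24271392822266)
  tri [0.5061 0.0548 0.1108] [0.00024718061290132664, 0.0002471806129014135]
green scene [300.5103 234.8414] [291 229  20  13 145] ((591.29150390625, 53.48539352416992), (19.24401092529297, 45.06623840332031), 34.138370513916016)
green side [283.8824 209.1059] [278 203  13  13  85] ((590.8440551757812, 54.49665832519531), (16.464704513549805, 43.81494140625), 34.516910552978516)
  tri [0.5912 0.0512 0.0914] [8.991592917666554e-05, 8.991592917653378e-05]
ring scene [257.9932 155.2789] [245 147  27  17 147] (array([ 0.5004, -0.3165,  0.0374]), 62)
ring side [329.8846 152.4615] [319 146  23  14  78] (array([ 0.5016, -0.317 ,  0.0359]), 50)
  tri [ 0.5007 -0.3163 -0.0012] [0.0001506653973693089, 0.0001506653973693614]
dial scene [273.6372 229.9738] [ 244  202   71   56 2409] (array([0.6218, 0.0097, 0.0728]), 140)
dial side [274.207  192.4997] [ 246  175   64   43 1449] (array([ 0.6162, -0.0024,  0.0756]), 156)
  tri [0.6277 0.0012 0.0911] [0.006499630573015334, 0.006499630573015486]
bot scene [315.7652 257.6913] [302 241  29  33 758] 
bot side [273.63 223.73] [263 215  23  18 300] 
  tri [0.6035 0.1245 0.1128] [0.0021442865639591676, 0.002144286563959083]
yel scene [453.7109 298.6855] [ 434  278   40   42 1221] 
yel side [359.0195 328.2015] [ 344  307   31   43 1077] 
  tri [0.3975 0.3229 0.0347] [0.00020487202842208943, 0.00020487202842202934]
```

View pics/s1.png

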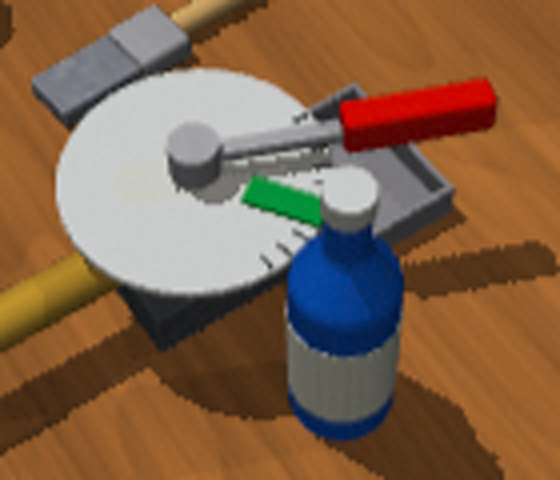

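View pics/s2.png

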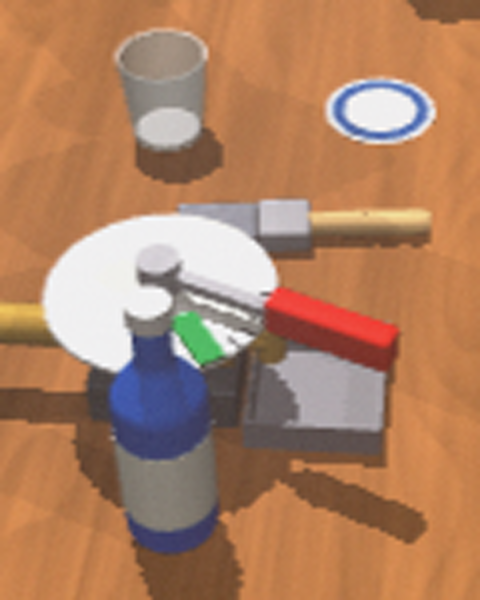

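Crops: the hub top is at scene (278.5,220.8) and side (274.5,189.5), and the bottle cap top at scene (317.5,231.2) and side (272,199.5). The cap hides part of the green bar in the scene view. I'll square the tool with the world and look from above.

>>> {"api": "drive_tool", "payload": {
  "moves": [
    [0,0,-0.5,0,0,0.035,1],
    [0,0,-0.5,0,0,0.035,1],
    [0,0,-0.4,0,0,0.035,1],
    [0,0,0,0,0,0,1]
  ]
}}

```text
time_s: 0.53
eef_pos: [0.1933, -0.5691, 0.3441]
tool_rot: [0.002, 0.004, 1.0, -0.005]
ft_force: [-0.8, -0.7, 1.7]
opening: 0.0852
grip_force: 0.0
```

Run:
```python
from h import *
a,b=Cam("scene"),Cam("side")
print("hub",tri([a.ray([278.5,220.75]),b.ray([274.5,189.5])]))
print("cap",tri([a.ray([317.5,231.2]),b.ray([272,199.5])]))
```

```text
hub (array([0.61982456, 0.0111962 , 0.11830785]), [0.00037765787585202447, 0.00037765787585201965])
cap (array([0.60001159, 0.12192501, 0.19042213]), [9.960542602770365e-05, 9.960542602755147e-05])
```

>>> {"api": "drive_tool", "payload": {
  "moves": [
    [-0.25,0.48,0,0,0,0,1],
    [-0.25,0.48,0,0,0,0,1],
    [-0.25,0.48,0,0,0,0,1],
    [-0.25,0.48,0,0,0,0,1],
    [-0.25,0.48,0,0,0,0,1],
    [-0.25,0.48,0,0,0,0,1],
    [-0.25,0.48,0,0,0,0,1],
    [-0.25,0.48,0,0,0,0,1]
  ]
}}

```text
time_s: 1.3
eef_pos: [0.3442, -0.278, 0.3347]
tool_rot: [-0.001, 0.0, 1.0, 0.001]
ft_force: [0.9, 0.0, 0.3]
opening: 0.0853
grip_force: 0.0
```

>>> {"api": "drive_tool", "payload": {
  "moves": [
    [-0.25,0.48,0,0,0,0,1],
    [-0.25,0.48,0,0,0,0,1],
    [-0.25,0.48,0,0,0,0,1],
    [-0.25,0.48,0,0,0,0,1],
    [-0.25,0.48,0,0,0,0,1],
    [-0.25,0.48,0,0,0,0,1],
    [-0.25,0.48,0,0,0,0,1],
    [0,0,0,0,0,0,1]
  ]
}}

```text
time_s: 1.97
eef_pos: [0.477, -0.0229, 0.3323]
tool_rot: [-0.003, -0.003, 1.0, 0.0]
ft_force: [-0.1, -0.8, -0.8]
opening: 0.0855
grip_force: 0.0
```

Run:
```python
from h import *
w=Cam("wrist"); print(w.T[:3,3],r.read_state()["eef_pos"])
cv2.imwrite("pics/w1.png",w.im[:,:,::-1])
for n,P in dict(hub=[.6198,.0112,.118],cap=[.6,.122,.19],red=[.506,.0548,.11]).items(): print(n,w.proj(P))
```

```text
[ 0.40527748 -0.02348666  0.47535333] [ 0.47611642 -0.02508012  0.33310783]
hub [[343.70615059 291.71623891]]
cap [[468.90802706 314.31580447]]
red [[386.40760322 194.38639316]]
```

View pics/w1.png

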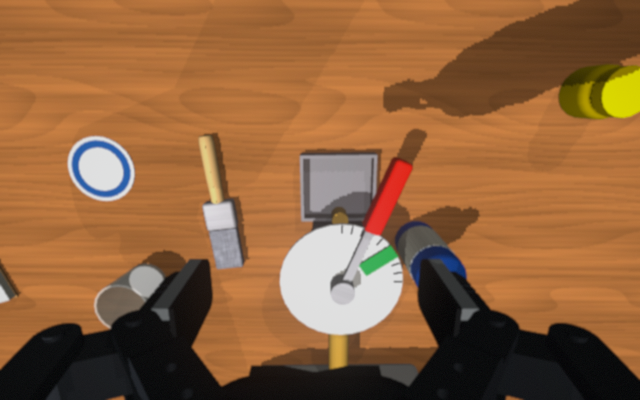

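Wrist view: dial centre about (341,279), hub top (343,290), green bar (379,261), sleeve (389,197), spot (101,168). The projected points agree with the picture, so I measure here too.

Run:
```python
from h import *
np.set_printoptions(precision=4,suppress=True)
w=Cam("wrist")
def cn(m): return max(cv2.findContours(m,cv2.RETR_EXTERNAL,cv2.CHAIN_APPROX_NONE)[0],key=len)[:,0]+0.
m,c,st=big(w.mask((0,0,140),(179,45,255),(270,215,412,340))); d=circ(w.plane(cn(m),.092)); print("dial",st,d); ax=d[0][:2]
for k,lo,hi,bx,z in(("green",(45,100,50),(85,255,255),(350,240,405,285),.095),("red",(0,150,60),(10,255,255),(360,150,420,240),.110),("redtop",(0,150,60),(10,255,255),(360,150,420,240),.123)):
    m,c,st=big(w.mask(lo,hi,bx)); p=w.plane(c,z)[0]; P=w.plane(cn(m),z)*1000; rc=cv2.minAreaRect(P.astype(np.float32))
    v=p-ax; print(k,c,p,rc,"r",np.linalg.norm(v),"ang",np.degrees(np.arctan2(v[1],v[0])))
m,c,st=big(w.mask((100,90,50),(130,255,255),(60,130,140,205))); print("ring",c,circ(w.plane(cn(m),0)))
sc=Cam("scene"); print("ring tri",tri([w.ray(c),sc.ray([257.99,155.28])]))
print("hub z.12",w.plane([343,290.5],.118))
m,c,st=big(w.mask((0,0,60),(179,60,210),(295,148,385,222)));P=w.plane(cn(m),.024)*1000;print("tray",cv2.minAreaRect(P.astype(np.float32)))
print(w.T[:3,3],r.read_state()["eef_pos"])
```

```text
dial [ 282  224  123  111 9770] (array([0.6217, 0.0098, 0.0743]), 271)
green [380.5021 260.0145] [0.5907 0.0536] ((590.906982421875, 53.22163772583008), (16.94191551208496, 44.64606475830078), 34.671573638916016) r 0.05372634583214284 ang 125.288553974066
red [389.8471 195.4819] [0.5067 0.0563] ((508.37774658203125, 55.06301498413086), (27.181150436401367, 87.65994262695312), 69.59703826904297) r 0.12406033815008702 ang 157.96204570695835
redtop [389.8471 195.4819] [0.5031 0.0534] ((504.6839599609375, 52.201683044433594), (26.215927124023438, 84.5470962524414), 69.59703063964844) r 0.12640530444245904 ang 159.80183742383304
ring [103.1386 168.3273] (array([ 0.5018, -0.3163,  0.0384]), 156)
ring tri (array([ 0.5004, -0.3171, -0.002 ]), [0.00016249537200091675, 0.0001624953720008035])
hub z.12 [[0.618  0.0079]]
tray ((521.304443359375, 8.647796630859375), (91.82148742675781, 100.62899017333984), 0.2069241851568222)
[ 0.4044 -0.0255  0.4761] [ 0.4754 -0.0278  0.3349]
```

>>> {"api": "drive_tool", "payload": {
  "moves": [
    [-0.33,0.4,0,0,0,0,1],
    [-0.33,0.4,0,0,0,0,1],
    [-0.33,0.4,0,0,0,0,1],
    [-0.33,0.4,0,0,0,0,1],
    [-0.33,0.4,0,0,0,0,1],
    [0,0,0,0,0,0,1],
    [0,0,0,0,0,0,1]
  ]
}}

```text
time_s: 2.7
eef_pos: [0.6002, 0.1218, 0.333]
tool_rot: [-0.003, 0.0, 1.0, -0.001]
ft_force: [-0.3, 0.5, -0.5]
opening: 0.0857
grip_force: 0.0
```

Run:
```python
from h import *
w=Cam("wrist"); print(r.read_state()["eef_pos"],r.read_state()["tool_rot"],w.proj([[.6,.122,.19],[.6,.122,0],[.6215,.01,.118]]))
cv2.imwrite("pics/w2.png",w.im[:,:,::-1])
```

```text
[0.59973321 0.12081489 0.33505212] [-1.04521105e-03  9.30890534e-04  9.99998790e-01 -6.78257920e-04] [[315.21879521 185.461201  ]
 [315.19474437 151.41791649]
 [208.84389342 188.79544688]]
```

View pics/w2.png

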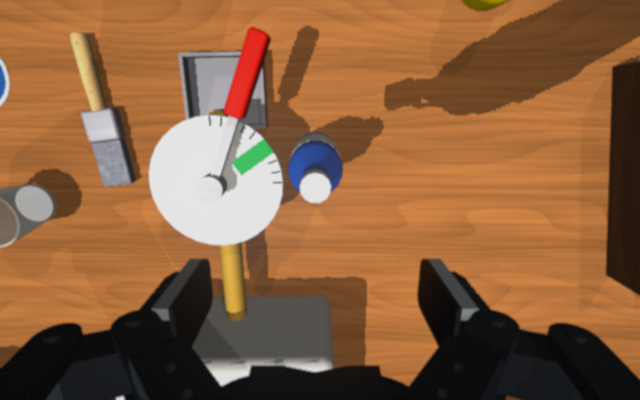

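The cap is at (315,186), as predicted, so the tool is above the bottle. I descend and grip the neck.

>>> {"api": "drive_tool", "payload": {
  "moves": [
    [0,0,0.5,0,0,0,1],
    [0,0,0.5,0,0,0,1],
    [0,0,0.5,0,0,0,1],
    [0,0,0.4,0,0,0,1],
    [0,0,0.35,0,0,0,1],
    [0,0,0.3,0,0,0,1],
    [0,0,0,0,0,0,1],
    [0,0,0,0,0,0,1]
  ]
}}

```text
time_s: 3.42
eef_pos: [0.599, 0.12, 0.1459]
tool_rot: [0.0, 0.001, 1.0, -0.0]
ft_force: [0.3, -0.0, 1.4]
opening: 0.0856
grip_force: 0.0
```

>>> {"api": "drive_tool", "payload": {
  "moves": [
    [0,0,0,0,0,0,-1],
    [0,0,0,0,0,0,-1],
    [0,0,0,0,0,0,-1],
    [0,0,0,0,0,0,-1],
    [0,0,0,0,0,0,-1],
    [0,0,0,0,0,0,-1],
    [0,0,0,0,0,0,-1],
    [0,0,0,0,0,0,-1]
  ]
}}

```text
time_s: 4.08
eef_pos: [0.5999, 0.1218, 0.1461]
tool_rot: [0.001, 0.0, 1.0, 0.0]
ft_force: [-0.0, 0.5, 5.1]
opening: 0.0251
grip_force: 58.5
```

>>> {"api": "drive_tool", "payload": {
  "moves": [
    [0,0,-0.1,0,0,0,-1],
    [0,0,-0.3,0,0,0,-1],
    [0,0,-0.45,0,0,0,-1],
    [0,0,-0.5,0,0,0,-1],
    [0,0,-0.5,0,0,0,-1],
    [0,0,-0.3,0,0,0,-1],
    [0,0,-0.1,0,0,0,-1],
    [0,0,0,0,0,0,-1]
  ]
}}

```text
time_s: 4.75
eef_pos: [0.5998, 0.1221, 0.3149]
tool_rot: [0.001, 0.001, 1.0, 0.001]
ft_force: [0.1, 0.3, -3.6]
opening: 0.0254
grip_force: 59.2
```

Run:
```python
from h import *
a,b=Cam("scene"),Cam("side")
cv2.imwrite("pics/l1.png",np.hstack([a.im[80:330,200:440],b.im[80:330,180:420]])[:,:,::-1])
print(r.read_state()["ft_force"],r.read_state()["opening"],r.read_state()["eef_pos"])
```

```text
[ 0.33272535  0.3106159  -3.62817864] 0.025027278747466578 [0.59900351 0.12215702 0.31071994]
```

View pics/l1.png

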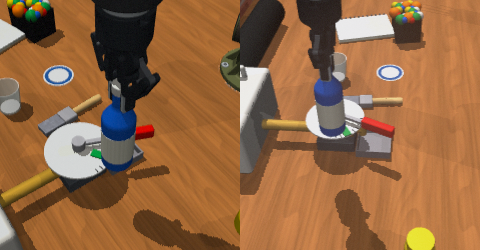

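The bottle is lifted and hangs upright, clear of the dial. I carry it to the spot.

>>> {"api": "drive_tool", "payload": {
  "moves": [
    [0.045,-0.2,0,0,0,0,-1],
    [0.09,-0.4,0,0,0,0,-1],
    [0.113,-0.5,0,0,0,0,-1],
    [0.113,-0.5,0,0,0,0,-1],
    [0.113,-0.5,0,0,0,0,-1],
    [0.113,-0.5,0,0,0,0,-1],
    [0.113,-0.5,0,0,0,0,-1],
    [0.113,-0.5,0,0,0,0,-1]
  ]
}}

```text
time_s: 5.52
eef_pos: [0.5366, -0.1499, 0.3111]
tool_rot: [-0.002, 0.0, 1.0, 0.0]
ft_force: [0.6, -0.2, -3.6]
opening: 0.0252
grip_force: 59.3
```

>>> {"api": "drive_tool", "payload": {
  "moves": [
    [0.113,-0.5,0,0,0,0,-1],
    [0.113,-0.5,0,0,0,0,-1],
    [0.113,-0.5,0,0,0,0,-1],
    [0.09,-0.4,0,0,0,0,-1],
    [0.056,-0.25,0,0,0,0,-1],
    [0.023,-0.1,0,0,0,0,-1],
    [0,0,0,0,0,0,-1],
    [0,0,0,0,0,0,-1]
  ]
}}

```text
time_s: 6.18
eef_pos: [0.4995, -0.3167, 0.3119]
tool_rot: [-0.001, 0.001, 1.0, 0.001]
ft_force: [0.0, 0.8, -2.8]
opening: 0.0248
grip_force: 59.4
```

Run:
```python
from h import *
np.set_printoptions(precision=4,suppress=True)
def cen(c,box):
    m,q,st=big(c.mask((100,120,30),(130,255,255),box)); return q,st
a,b=Cam("scene"),Cam("side")
s=r.read_state(); print(s["eef_pos"],s["tool_rot"],s["opening"])
P=[[.501,-.3165,z] for z in(0,.169,.287)]
print(a.proj(P),b.proj(P))
cv2.imwrite("pics/l2.png",np.hstack([cv2.resize(a.im[40:220,180:340],None,fx=2.4,fy=2.4),cv2.resize(b.im[40:220,250:410],None,fx=2.4,fy=2.4)])[:,:,::-1])
```

```text
[ 0.5001 -0.316   0.3129] [-0.0006  0.      1.      0.0004] 0.025116430983580365
[[257.8068 154.9193]
 [251.657  105.9122]
 [246.3035  63.2507]] [[329.7742 152.1644]
 [330.6631 107.0323]
 [331.3939  69.9296]]
```

View pics/l2.png

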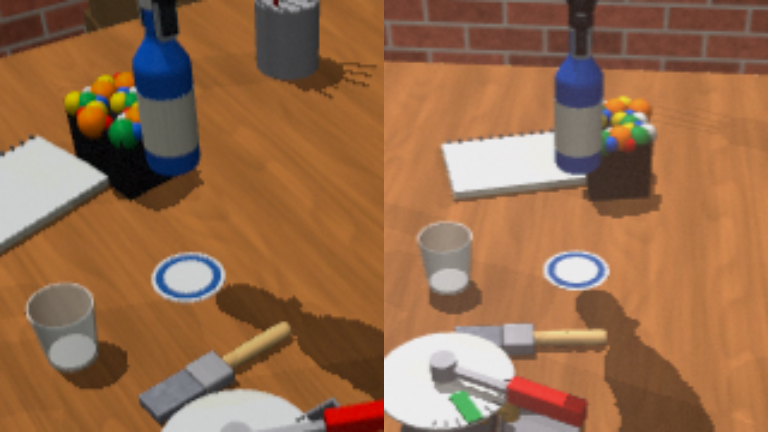

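The bottle is upright over the spot: its base matches the predicted pixels in both views. I lower it.

>>> {"api": "drive_tool", "payload": {
  "moves": [
    [0,0,0.3,0,0,0,-1],
    [0,0,0.5,0,0,0,-1],
    [0,0,0.5,0,0,0,-1],
    [0,0,0.4,0,0,0,-1],
    [0,0,0.25,0,0,0,-1],
    [0,0,0.15,0,0,0,-1],
    [0,0,0.06,0,0,0,-1],
    [0,0,0.03,0,0,0,-1]
  ]
}}

```text
time_s: 6.95
eef_pos: [0.5003, -0.3164, 0.1498]
tool_rot: [0.0, 0.0, 1.0, -0.0]
ft_force: [-1.0, 0.4, -2.8]
opening: 0.0253
grip_force: 59.4
```

>>> {"api": "drive_tool", "payload": {
  "moves": [
    [0,0,0.02,0,0,0,-1],
    [0,0,0.02,0,0,0,-1],
    [0,0,0,0,0,0,-1]
  ]
}}

```text
time_s: 7.2
eef_pos: [0.5005, -0.317, 0.1477]
tool_rot: [0.001, 0.0, 1.0, -0.0]
ft_force: [-0.2, -0.8, -3.5]
opening: 0.0251
grip_force: 59.4
```

>>> {"api": "drive_tool", "payload": {
  "moves": [
    [0,0,0.015,0,0,0,-1],
    [0,0,0,0,0,0,-1]
  ]
}}

```text
time_s: 7.37
eef_pos: [0.5003, -0.3171, 0.1462]
tool_rot: [0.001, 0.001, 1.0, -0.0]
ft_force: [0.7, -0.4, -2.6]
opening: 0.0247
grip_force: 59.5
```

>>> {"api": "drive_tool", "payload": {
  "moves": [
    [0,0,0.01,0,0,0,-1],
    [0,0,0,0,0,0,-1]
  ]
}}

```text
time_s: 7.53
eef_pos: [0.5004, -0.3173, 0.1461]
tool_rot: [0.001, 0.0, 1.0, -0.001]
ft_force: [0.6, 0.3, 2.5]
opening: 0.025
grip_force: 59.5
```

>>> {"api": "drive_tool", "payload": {
  "moves": [
    [0,0,0.01,0,0,0,-1],
    [0,0,0,0,0,0,-1]
  ]
}}

```text
time_s: 7.7
eef_pos: [0.5006, -0.3175, 0.146]
tool_rot: [0.001, 0.0, 1.0, -0.001]
ft_force: [-1.0, 1.0, 5.5]
opening: 0.0254
grip_force: 59.6
```

It has landed: the force is the same as at the first grasp. I release.

>>> {"api": "drive_tool", "payload": {
  "moves": [
    [0,0,0,0,0,0,-0.3],
    [0,0,0,0,0,0,0],
    [0,0,0,0,0,0,0.5],
    [0,0,0,0,0,0,1],
    [0,0,0,0,0,0,1],
    [0,0,0,0,0,0,1],
    [0,0,0,0,0,0,1],
    [0,0,0,0,0,0,1]
  ]
}}

```text
time_s: 8.37
eef_pos: [0.4999, -0.3169, 0.1438]
tool_rot: [-0.0, 0.001, 1.0, 0.0]
ft_force: [-0.6, -0.2, 0.7]
opening: 0.0856
grip_force: 0.0
```

>>> {"api": "drive_tool", "payload": {
  "moves": [
    [0,0,-0.3,0,0,0,1],
    [0,0,-0.5,0,0,0,1],
    [0,0,-0.5,0,0,0,1],
    [0,0,-0.4,0,0,0,1],
    [0,0,0,0,0,0,1]
  ]
}}

```text
time_s: 8.78
eef_pos: [0.5011, -0.3184, 0.2799]
tool_rot: [0.005, 0.001, 1.0, -0.003]
ft_force: [0.5, 0.0, 0.9]
opening: 0.0857
grip_force: 0.0
```

Run:
```python
from h import *
np.set_printoptions(precision=4,suppress=True)
a,b,w=Cam("scene"),Cam("side"),Cam("wrist")
s=r.read_state(); print(s["eef_pos"],s["time_s"])
P=[[.501,-.3165,0],[.501,-.3165,.19]]
print(a.proj(P),b.proj(P),w.proj(P))
# cap: white blob near predicted place
rs=[]
for c in(a,b,w):
    u,v=c.proj(P[1])[0].astype(int); k=25 if c is w else 10
    m,q,st=big(c.mask((0,0,150),(179,60,255),(max(u-k,0),max(v-k,0),u+k,v+k))); print(q,st)
cv2.imwrite("pics/l3.png",np.hstack([cv2.resize(a.im[60:200,180:300],None,fx=2.2,fy=2.2),cv2.resize(b.im[60:200,260:380],None,fx=2.2,fy=2.2),cv2.resize(w.im[80:308,200:420],None,fx=1.2,fy=308/228)[:308]])[:,:,::-1] if 0 else np.hstack([cv2.resize(x,(260,300)) for x in(a.im[60:200,180:300],b.im[60:200,260:380],w.im[80:330,200:420])])[:,:,::-1])
```

```text
[ 0.5    -0.3167  0.2711] 8.9333
[[257.8068 154.9193]
 [250.7776  98.9043]] [[329.7742 152.1644]
 [330.7858 100.8028]] [[315.1418 157.7034]
 [315.592  207.1157]]
[250.5652  99.3043] [246  97  10   6  46]
[324.8414 101.469 ] [320  94  15  16 145]
[314.5461 209.2502] [ 295  192   40   36 1139]
```

View pics/l3.png

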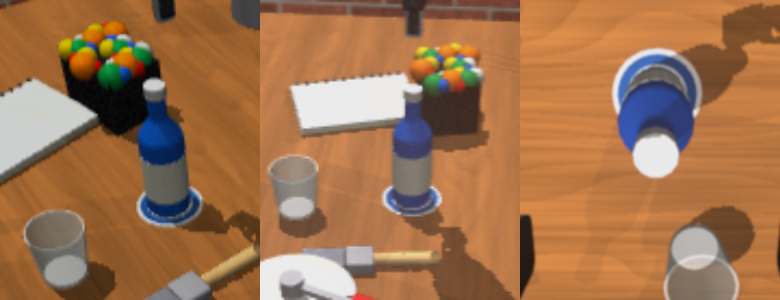

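The bottle stands centred on its ring in all three views. Next is the lever: I shut the fingers and go to its counter-clockwise side.

>>> {"api": "drive_tool", "payload": {
  "moves": [
    [0,0.3,-0.2,0,0,0,-1],
    [0.02,0.5,0,0,0,0,-1],
    [0.02,0.5,0,0,0,0,-1],
    [0.02,0.5,0,0,0,0,-1],
    [0.02,0.5,0,0,0,0,-1],
    [0.02,0.5,0,0,0,0,-1],
    [0.02,0.5,0,0,0,0,-1],
    [0,0.5,0,0,0,0,-1]
  ]
}}

```text
time_s: 9.6
eef_pos: [0.4903, -0.0302, 0.2849]
tool_rot: [-0.001, 0.001, 1.0, -0.0]
ft_force: [0.4, -0.2, -0.5]
opening: 0.0003
grip_force: 0.0
```

>>> {"api": "drive_tool", "payload": {
  "moves": [
    [0,0.4,0,0,0,0.04,-1],
    [0,0.2,0.2,0,0,0.039,-1],
    [0,0,0.4,0,0,0.038,-1],
    [0,0,0,0,0,0,-1],
    [0,0,0,0,0,0,-1]
  ]
}}

```text
time_s: 10.02
eef_pos: [0.4921, 0.0121, 0.2392]
tool_rot: [-0.002, 0.18, 0.984, -0.001]
ft_force: [0.8, 0.2, 1.2]
opening: 0.0004
grip_force: 0.0
```

```bash
cat >> h.py <<'E'
A=np.array([.6215,.010])
def goal(th,r_,off,z=None,yaw_to=True):
    """tool-axis shift (units) to the point at radius r_, offset off along cw tangent of lever angle th; and tool-z turn so tool y = cw tangent"""
    s=r.read_state(); T=wrist_T(); a=np.radians(th); u=np.array([np.cos(a),np.sin(a)]); t=np.array([np.sin(a),-np.cos(a)])
    P=np.r_[A+r_*u+off*t, s["eef_pos"][2] if z is None else z]
    y=T[:2,1]; dang=np.degrees(np.arctan2(t[1],t[0])-np.arctan2(y[1],y[0])); dang=(dang+180)%360-180
    print("th",th,"goal",P.round(4),"units",(T[:3,:3].T@(P-s["eef_pos"])/.075).round(3),"turn wz",round(-dang/180,4))
def lever(c,box):
    m,q,st=big(c.mask((0,150,60),(10,255,255),box)); cnt=max(cv2.findContours(m,cv2.RETR_EXTERNAL,cv2.CHAIN_APPROX_NONE)[0],key=len)[:,0]+0.
    p=c.plane(q,.1115)[0]; v=p-A; return q.round(1),p.round(4),np.linalg.norm(v).round(4),np.degrees(np.arctan2(v[1],v[0])).round(2)
E
python3 - <<'E'
from h import *
s=r.read_state(); print(s["joints"].round(3),s["opening"],s["eef_pos"],s["ft_force"])
goal(159,.125,-.045,.09)
for n,bx in(("scene",(300,190,365,270)),("side",(250,180,345,250))): print(n,lever(Cam(n),bx))
E
```

```text
[ 0.435 -0.244 -0.164 -0.    -1.656 -2.367] 0.0003551110371426779 [0.49206394 0.01211039 0.23919079] [0.81841551 0.21426776 1.21647171]
th 159 goal [0.4887 0.0128 0.09  ] units [ 0.038 -0.     1.989] turn wz 0.0016
scene (array([334.1, 213.1]), array([0.507 , 0.0553]), np.float64(0.1231), np.float64(158.42))
side (array([317.8, 206.5]), array([0.5061, 0.0551]), np.float64(0.1239), np.float64(158.65))
```

Joint 6 would run out of range here, so I'll push with the finger sides instead (tool −x as the push direction), which takes a quarter turn back.

>>> {"api": "drive_tool", "payload": {
  "moves": [
    [0,0,0,0,0,-0.039,-1],
    [0,0,0,0,0,-0.039,-1],
    [0,0,0,0,0,-0.039,-1],
    [0,0,0,0,0,-0.039,-1],
    [0,0,0,0,0,-0.039,-1],
    [0,0,0,0,0,-0.039,-1],
    [0,0,0,0,0,-0.039,-1],
    [0,0,0,0,0,-0.039,-1]
  ]
}}

```text
time_s: 10.78
eef_pos: [0.4937, 0.0117, 0.2434]
tool_rot: [0.001, -0.306, 0.952, -0.0]
ft_force: [-0.1, -0.8, 0.2]
opening: -0.0
grip_force: 0.0
```

>>> {"api": "drive_tool", "payload": {
  "moves": [
    [0,0,0,0,0,-0.038,-1],
    [0,0,0,0,0,-0.038,-1],
    [0,0,0,0,0,-0.038,-1],
    [0,0,0,0,0,-0.038,-1],
    [0,0,0,0,0,-0.036,-1],
    [0,0,0,0,0,0,-1]
  ]
}}

```text
time_s: 11.28
eef_pos: [0.4937, 0.0117, 0.2433]
tool_rot: [0.001, -0.569, 0.823, -0.0]
ft_force: [0.2, -0.4, -0.2]
opening: 0.0001
grip_force: 0.0
```

```bash
sed -i 's/y=T\[:2,1\]/y=-T[:2,0]/' h.py
python3 - <<'E'
from h import *
s=r.read_state(); print(s["joints"].round(3),s["eef_pos"],s["ft_force"])
goal(159,.125,-.045,.09)
E
```

```text
[ 4.330e-01 -2.450e-01 -1.580e-01  1.000e-03 -1.656e+00 -7.940e-01] [0.49370989 0.01170883 0.24328547] [ 0.18303651 -0.42545212 -0.20595369]
th 159 goal [0.4887 0.0128 0.09  ] units [0.013 0.072 2.044] turn wz 0.0018
```

>>> {"api": "drive_tool", "payload": {
  "moves": [
    [0,0.07,0.4,0,0,0,-1],
    [0,0,0.5,0,0,0,-1],
    [0,0,0.5,0,0,0,-1],
    [0,0,0.4,0,0,0,-1],
    [0,0,0.24,0,0,0,-1],
    [0,0,0,0,0,0,-1]
  ]
}}

```text
time_s: 11.78
eef_pos: [0.4862, 0.0134, 0.0847]
tool_rot: [-0.003, -0.566, 0.825, 0.001]
ft_force: [0.1, -0.3, -0.3]
opening: 0.0001
grip_force: 0.0
```

>>> {"api": "drive_tool", "payload": {
  "moves": [
    [-0.1,0,0,0,0,0,-1],
    [-0.1,0,0,0,0,0,-1],
    [-0.08,0,0,0,0,0,-1],
    [-0.04,0,0,0,0,0,-1],
    [-0.03,0,0,0,0,0,-1],
    [0,0,0,0,0,0,-1]
  ]
}}

```text
time_s: 12.28
eef_pos: [0.4982, 0.0394, 0.0893]
tool_rot: [0.001, -0.567, 0.824, -0.0]
ft_force: [0.1, 0.2, -0.1]
opening: 0.0002
grip_force: 0.0
```

>>> {"api": "drive_tool", "payload": {
  "moves": [
    [-0.08,0,0,0,0,0.015,-1],
    [-0.13,-0.005,0,0,0,0.025,-1],
    [-0.13,-0.005,0,0,0,0.025,-1],
    [-0.13,-0.005,0,0,0,0.025,-1],
    [-0.13,-0.005,0,0,0,0.025,-1],
    [-0.08,-0.005,0,0,0,0.015,-1]
  ]
}}

```text
time_s: 12.78
eef_pos: [0.5236, 0.0819, 0.0873]
tool_rot: [-0.002, -0.386, 0.922, 0.001]
ft_force: [-6.2, -0.9, 0.3]
opening: 0.0001
grip_force: 2.3
```

```bash
cat >> h.py <<'E'
def where():
    s=r.read_state(); T=wrist_T(); t=-T[:2,0]; u=T[:2,1]; v=s["eef_pos"][:2]-A
    print("tool th",np.degrees(np.arctan2(u[1],u[0])).round(2),"r",(v@u).round(4),"off",(v@t).round(4),"z",s["eef_pos"][2].round(4),"F_t",(s["ft_force"][:2]@t).round(2),"F",s["ft_force"].round(1),"t",s["time_s"])
E
python3 - <<'E'
from h import *
where()
for n,bx in(("scene",(300,190,365,290)),("side",(230,180,345,260))): print(n,lever(Cam(n),bx))
E
```

```text
tool th 135.43 r 0.1202 off -0.0175 z 0.0873 F_t -5.0 F [-6.2 -0.9  0.3] t 12.7833
scene (array([335.8, 233.2]), array([0.5363, 0.1003]), np.float64(0.1242), np.float64(133.34))
side (array([303.3, 219.5]), array([0.5361, 0.1012]), np.float64(0.125), np.float64(133.1))
```

>>> {"api": "drive_tool", "payload": {
  "moves": [
    [-0.13,-0.005,0,0,0,0.026,-1],
    [-0.13,-0.005,0,0,0,0.026,-1],
    [-0.13,-0.005,0,0,0,0.026,-1],
    [-0.13,-0.005,0,0,0,0.026,-1],
    [-0.13,-0.005,0,0,0,0.026,-1],
    [-0.13,-0.005,0,0,0,0.026,-1],
    [-0.13,-0.005,0,0,0,0.026,-1],
    [-0.08,-0.003,0,0,0,0.016,-1]
  ]
}}

```text
time_s: 13.55
eef_pos: [0.5887, 0.1167, 0.0872]
tool_rot: [-0.002, -0.086, 0.996, 0.001]
ft_force: [-6.3, 3.6, -0.7]
opening: -0.0003
grip_force: 2.6
```

Run:
```python
from h import *
where()
for n,bx in(("scene",(290,190,365,300)),("side",(210,180,345,260))): print(n,lever(Cam(n),bx))
```

```text
tool th 99.91 r 0.1107 off -0.014 z 0.0872 F_t -5.62 F [-6.3  3.6 -0.7] t 13.55
scene (array([316.7, 261.6]), array([0.6079, 0.1343]), np.float64(0.1251), np.float64(96.23))
side (array([269.4, 230.8]), array([0.609 , 0.1433]), np.float64(0.1339), np.float64(95.37))
```

>>> {"api": "drive_tool", "payload": {
  "moves": [
    [-0.06,0.02,0,0,0,0.02,-1],
    [-0.05,0.02,0,0,0,0.02,-1],
    [-0.03,0,0,0,0,0.01,-1],
    [0,0,0,0,0,0,-1]
  ]
}}

```text
time_s: 13.98
eef_pos: [0.599, 0.1195, 0.0879]
tool_rot: [-0.001, -0.009, 1.0, -0.0]
ft_force: [-2.1, -1.6, -2.1]
opening: 0.0001
grip_force: 1.2
```

>>> {"api": "drive_tool", "payload": {
  "moves": [
    [-0.02,0,0,0,0,0,-1],
    [0,0,0,0,0,0,-1]
  ]
}}

```text
time_s: 14.15
eef_pos: [0.5992, 0.1195, 0.0879]
tool_rot: [-0.002, -0.01, 1.0, -0.0]
ft_force: [-8.9, -0.4, 0.8]
opening: 0.0001
grip_force: 4.7
```

>>> {"api": "drive_tool", "payload": {
  "moves": [
    [-0.02,0,0,0,0,0,-1],
    [0,0,0,0,0,0,-1]
  ]
}}

```text
time_s: 14.32
eef_pos: [0.5992, 0.1194, 0.0879]
tool_rot: [-0.004, -0.01, 1.0, -0.001]
ft_force: [-17.5, -0.8, 4.1]
opening: -0.0003
grip_force: 8.7
```

It's on the stop: the position no longer changes while the force rises to 17.5 N. I hold.

>>> {"api": "drive_tool", "payload": {
  "moves": [
    [0,0,0,0,0,0,-1],
    [0,0,0,0,0,0,-1],
    [0,0,0,0,0,0,-1],
    [0,0,0,0,0,0,-1],
    [0,0,0,0,0,0,-1],
    [0,0,0,0,0,0,-1]
  ]
}}

```text
time_s: 14.82
eef_pos: [0.5992, 0.1194, 0.0879]
tool_rot: [-0.003, -0.01, 1.0, -0.001]
ft_force: [-16.0, 0.2, 3.8]
opening: 0.0001
grip_force: 8.4
```

Run:
```python
from h import *
where()
for n,bx in(("scene",(290,190,365,300)),("side",(210,180,345,260))):
    c=Cam(n); print(n,lever(c,bx)); cv2.imwrite(f"pics/p_{n}.png",c.im[:,:,::-1])
```

```text
tool th 91.2 r 0.1099 off -0.02 z 0.0879 F_t -16.01 F [-16.    0.2   3.8] t 14.8167
scene (array([312.1, 265. ]), array([0.6197, 0.1355]), np.float64(0.1255), np.float64(90.82))
side (array([263.9, 234.7]), array([0.6192, 0.1559]), np.float64(0.1459), np.float64(90.92))
```

Held at 16 N with the lever at about 90.9° (shut). I back off, go over the lever and come down on its far side.

>>> {"api": "drive_tool", "payload": {
  "moves": [
    [0.08,0,0,0,0,0,-1],
    [0.15,0,0,0,0,0,-1],
    [0,0.13,-0.5,0,0,0,-1],
    [0,0,-0.5,0,0,0,-1],
    [0,0,-0.1,0,0,0,-1],
    [0,0,0,0,0,0,-1]
  ]
}}

```text
time_s: 15.42
eef_pos: [0.5874, 0.1299, 0.1768]
tool_rot: [0.005, -0.01, 1.0, 0.002]
ft_force: [0.4, 0.2, 1.1]
opening: -0.0001
grip_force: 0.0
```

>>> {"api": "drive_tool", "payload": {
  "moves": [
    [-0.4,0,0,0,0,0,-1],
    [-0.5,0,0,0,0,0,-1],
    [-0.25,0,0,0,0,0,-1],
    [0,0,0,0,0,0,-1],
    [0,0,0,0,0,0,-1]
  ]
}}

```text
time_s: 15.83
eef_pos: [0.6719, 0.1306, 0.1695]
tool_rot: [-0.0, -0.009, 1.0, -0.0]
ft_force: [-0.6, 0.2, 0.4]
opening: -0.0003
grip_force: 0.0
```

Run:
```python
from h import *
where(); s=r.read_state(); print(s["eef_pos"],s["joints"].round(2))
goal(90,.12,.045,.088)
for n,bx in(("scene",(290,190,365,300)),("side",(210,180,345,260))):
    c=Cam(n); print(n,lever(c,bx))
```

```text
tool th 91.05 r 0.1196 off 0.0526 z 0.1695 F_t -0.57 F [-0.6  0.2  0.4] t 15.8333
[0.67191185 0.1305625  0.16953962] [ 0.48  0.27  0.22 -0.   -1.53 -2.04]
th 90 goal [0.6665 0.13   0.088 ] units [ 0.071 -0.006  1.087] turn wz 0.0058
scene (array([315.8, 269.4]), array([0.6194, 0.1474]), np.float64(0.1374), np.float64(90.89))
side (array([264.9, 228.8]), array([0.6203, 0.1382]), np.float64(0.1282), np.float64(90.54))
```

>>> {"api": "drive_tool", "payload": {
  "moves": [
    [0,0,0.4,0,0,0,-1],
    [0,0,0.4,0,0,0,-1],
    [0,0,0.28,0,0,0,-1],
    [0.15,0,0,0,0,0,-1],
    [0.15,0,0,0,0,0,-1],
    [0.1,0,0,0,0,0,-1],
    [0.05,0,0,0,0,0,-1],
    [0,0,0,0,0,0,-1]
  ]
}}

```text
time_s: 16.6
eef_pos: [0.6373, 0.1307, 0.0912]
tool_rot: [0.001, -0.009, 1.0, 0.001]
ft_force: [0.5, -0.5, 0.3]
opening: -0.0001
grip_force: 0.0
```

>>> {"api": "drive_tool", "payload": {
  "moves": [
    [0.06,0,0,0,0,-0.01,-1],
    [0.12,-0.005,0,0,0,-0.025,-1],
    [0.12,-0.005,0,0,0,-0.025,-1],
    [0.12,-0.005,0,0,0,-0.025,-1],
    [0.12,-0.005,0,0,0,-0.025,-1],
    [0.06,-0.005,0,0,0,-0.015,-1],
    [0,0,0,0,0,0,-1]
  ]
}}

```text
time_s: 17.18
eef_pos: [0.5942, 0.1217, 0.0912]
tool_rot: [0.001, -0.205, 0.979, 0.001]
ft_force: [0.3, 1.9, 0.5]
opening: 0.0
grip_force: 0.7
```

Run:
```python
from h import *
where()
for n,bx in(("scene",(290,190,365,300)),("side",(210,180,345,260))):
    c=Cam(n); print(n,lever(c,bx))
```

```text
tool th 113.66 r 0.1133 off 0.0198 z 0.0912 F_t 1.01 F [0.3 1.9 0.5] t 17.1833
scene (array([342.7, 257.8]), array([0.5608, 0.1554]), np.float64(0.1575), np.float64(112.66))
side (array([289.8, 229.4]), array([0.5632, 0.1348]), np.float64(0.1378), np.float64(115.05))
```

>>> {"api": "drive_tool", "payload": {
  "moves": [
    [0.08,-0.004,0,0,0,-0.017,-1],
    [0.08,-0.004,0,0,0,-0.017,-1],
    [0.07,-0.003,0,0,0,-0.016,-1],
    [0,0,0,0,0,0,-1],
    [0,0,0,0,0,0,-1]
  ]
}}

```text
time_s: 17.7
eef_pos: [0.5792, 0.1127, 0.0902]
tool_rot: [0.0, -0.279, 0.96, 0.0]
ft_force: [1.3, 3.1, 0.6]
opening: -0.0
grip_force: 1.2
```

Run:
```python
from h import *
where()
```

```text
tool th 122.39 r 0.1094 off 0.0194 z 0.0902 F_t 2.76 F [1.3 3.1 0.6] t 17.7
```

>>> {"api": "drive_tool", "payload": {
  "moves": [
    [-0.1,0,0,0,0,0,-1],
    [-0.2,0.1,0,0,0,0,-1],
    [0,0,-0.4,0,0,0,-1],
    [0,0,-0.5,0,0,0,-1],
    [0,0,-0.5,0,0,0,-1],
    [0,0,-0.5,0,0,0,-1],
    [0,0,-0.5,0,0,0,-1],
    [0,0,0,0,0,0,-1]
  ]
}}

```text
time_s: 18.37
eef_pos: [0.5963, 0.13, 0.2793]
tool_rot: [0.006, -0.279, 0.96, -0.001]
ft_force: [0.2, -0.3, 1.7]
opening: -0.0006
grip_force: 0.0
```

```bash
cat > look.py <<'E'
from h import *
np.set_printoptions(precision=4,suppress=True)
def cn(m): return max(cv2.findContours(m,cv2.RETR_EXTERNAL,cv2.CHAIN_APPROX_NONE)[0],key=len)[:,0]+0.
where()
for n in("scene","side","wrist"):
    c=Cam(n)
    box={"scene":(235,180,370,300),"side":(210,160,345,260),"wrist":(0,0,640,300)}[n]
    try:
        print(n,"lever",lever(c,box))
        m,q,st=big(c.mask((45,100,50),(85,255,255),box)); p=c.plane(q,.095)[0]; v=p-A
        P=c.plane(cn(m),.095)*1000; print("  green",q.round(1),st,p,np.linalg.norm(v),np.degrees(np.arctan2(v[1],v[0])).round(2),cv2.minAreaRect(P.astype(np.float32)))
        m,q,st=big(c.mask((0,150,60),(10,255,255),box)); P=c.plane(cn(m),.1115)*1000; print("  red rect",st,cv2.minAreaRect(P.astype(np.float32)))
    except Exception as e: print(n,e)
    cv2.imwrite(f"pics/k_{n}.png",c.im[:,:,::-1])
E
python3 look.py
```

```text
tool th 122.36 r 0.1149 off 0.043 z 0.2793 F_t -0.02 F [ 0.2 -0.3  1.7] t 18.3667
scene lever (array([333.1, 241.5]), array([0.5533, 0.114 ]), np.float64(0.1244), np.float64(123.23))
  green [300.2 236.4] [290 232  21  10  87] [0.5953 0.0562] 0.05314397127020922 119.59 ((595.3050537109375, 56.25091552734375), (10.289191246032715, 45.02189636230469), 32.550132751464844)
  red rect [313 230  41  25 559] ((554.5021362304688, 112.6562728881836), (33.86039352416992, 87.11669158935547), 34.608985900878906)
side lever (array([295.8, 223.4]), array([0.5519, 0.1152]), np.float64(0.1261), np.float64(123.47))
  green [279.5 207.5] [279 207   2   2   2] [0.6022 0.0502] 0.04458243045463425 115.69 ((602.1766357421875, 50.1739501953125), (4.47457218170166, 0.0), 132.96876525878906)
  red rect [285 208  22  32 314] ((553.39501953125, 113.208740234375), (25.507558822631836, 100.69342041015625), 32.634037017822266)
wrist lever (array([321.6, 129.2]), array([0.5546, 0.1121]), np.float64(0.1221), np.float64(123.22))
  green [244.2 120.4] [218 117  51   7 305] [0.5861 0.051 ] 0.05416630628019819 130.87 ((586.401123046875, 49.85126495361328), (5.2124738693237305, 44.715179443359375), 32.35849380493164)
  red rect [ 271  116  104   28 2698] ((554.619140625, 112.779052734375), (22.589702606201172, 87.68712615966797), 32.3587532043457)
```

The lever is at about 123.3° and the green line at about 124.8°. That is within tolerance, but I'll nudge it 1.6° to centre it.

>>> {"api": "drive_tool", "payload": {
  "moves": [
    [0,0,0.5,0,0,0,-1],
    [0,0,0.5,0,0,0,-1],
    [0,0,0.5,0,0,0,-1],
    [0,0,0.5,0,0,0,-1],
    [0,0,0.4,0,0,-0.005,-1],
    [0.12,-0.1,0,0,0,0,-1],
    [0.12,0,0,0,0,0,-1],
    [0,0,0,0,0,0,-1]
  ]
}}

```text
time_s: 19.18
eef_pos: [0.5827, 0.1133, 0.0912]
tool_rot: [0.0, -0.287, 0.958, -0.001]
ft_force: [1.0, 0.3, 0.7]
opening: -0.0001
grip_force: 0.0
```

>>> {"api": "drive_tool", "payload": {
  "moves": [
    [0.04,0,0,0,0,-0.005,-1],
    [0.03,0,0,0,0,0,-1],
    [0.035,0,0,0,0,0,-1],
    [0,0,0,0,0,0,-1],
    [0,0,0,0,0,0,-1]
  ]
}}

```text
time_s: 19.6
eef_pos: [0.5775, 0.1108, 0.0917]
tool_rot: [0.002, -0.295, 0.955, 0.0]
ft_force: [2.8, 2.2, 3.7]
opening: -0.0
grip_force: 1.9
```

```bash
python3 look.py
```

```text
tool th 124.33 r 0.1081 off 0.0206 z 0.0917 F_t 3.53 F [2.8 2.2 3.7] t 19.6
scene lever (array([347.1, 247.1]), array([0.5381, 0.1405]), np.float64(0.1549), np.float64(122.59))
  green [299.2 235.9] [290 231  21  11  85] [0.5965 0.0541] 0.050669564649781416 119.61 ((594.6434936523438, 55.840576171875), (11.149356842041016, 44.94041061401367), 33.94407653808594)
  red rect [335 240  20  13 117] ((539.1243896484375, 142.69187927246094), (22.24953269958496, 44.20310974121094), 82.29206848144531)
side lever (array([300.3, 228.1]), array([0.5397, 0.1289]), np.float64(0.1443), np.float64(124.53))
side attempt to get argmax of an empty sequence
wrist lever (array([354. , 238.7]), array([0.5518, 0.111 ]), np.float64(0.1227), np.float64(124.6))
  green [180.  211.3] [ 126  203  109   18 1876] [0.5873 0.0496] 0.05233778965906641 130.79 ((587.2987670898438, 49.841033935546875), (7.461093425750732, 44.96435546875), 34.282711029052734)
  red rect [  235   203   243    74 16191] ((552.1414794921875, 111.7464828491211), (29.346261978149414, 91.04148864746094), 34.8492317199707)
```

The lever now reads about 124.6–124.8°. I back away and check.

>>> {"api": "drive_tool", "payload": {
  "moves": [
    [-0.1,0,0,0,0,0,-1],
    [-0.2,0.1,0,0,0,0,-1],
    [0,0,-0.4,0,0,0,-1],
    [0,0,-0.5,0,0,0,-1],
    [0,0,-0.5,0,0,0,-1],
    [0,0,-0.5,0,0,0,-1],
    [0,0,-0.5,0,0,0,-1],
    [0,0,0,0,0,0,-1]
  ]
}}

```text
time_s: 20.42
eef_pos: [0.5925, 0.1288, 0.2781]
tool_rot: [0.005, -0.295, 0.956, -0.0]
ft_force: [0.1, -0.7, 1.7]
opening: 0.0002
grip_force: 0.0
```

```bash
python3 look.py
```

```text
tool th 124.28 r 0.1145 off 0.0429 z 0.2781 F_t -0.34 F [ 0.1 -0.7  1.7] t 20.4167
scene lever (array([333.5, 240.2]), array([0.5508, 0.1118]), np.float64(0.124), np.float64(124.79))
  green [300.8 236.2] [290 231  22  11 101] [0.594  0.0565] 0.054035063020987775 120.58 ((594.2571411132812, 55.701637268066406), (11.847228050231934, 44.85166931152344), 34.138370513916016)
  red rect [313 229  42  24 557] ((551.7708129882812, 110.6390609741211), (34.2407112121582, 86.3755874633789), 36.48077392578125)
side lever (array([297.1, 222.8]), array([0.5492, 0.1129]), np.float64(0.1258), np.float64(125.11))
  green [282.  210.8] [279 207   7   9  15] [0.5942 0.0611] 0.05791565539792879 118.17 ((593.82177734375, 61.34980773925781), (4.135377883911133, 32.359371185302734), 37.536930084228516)
  red rect [286 208  23  31 309] ((550.273681640625, 111.29997253417969), (25.46959686279297, 99.91693115234375), 34.62978744506836)
wrist lever (array([322. , 130.7]), array([0.5519, 0.1104]), np.float64(0.1222), np.float64(124.76))
  green [243.8 122.1] [218 120  51   5 232] [0.5858 0.05  ] 0.05362325770380325 131.71 ((586.1433715820312, 49.389503479003906), (3.473846673965454, 44.448402404785156), 34.25570297241211)
  red rect [ 271  117  104   29 2698] ((551.564697265625, 110.46095275878906), (23.047605514526367, 87.82101440429688), 35.66012191772461)
```

View pics/k_scene.png

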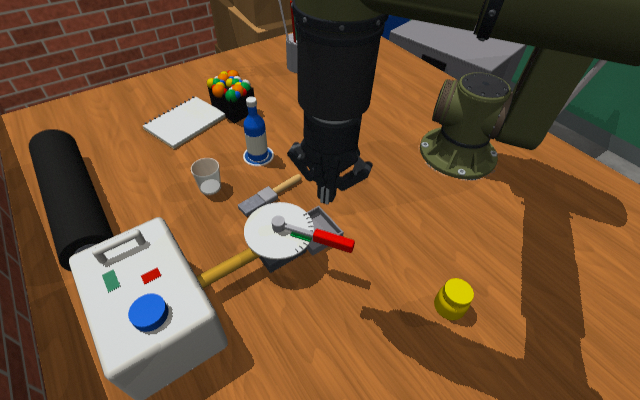

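The lever (sleeve at (334,240)) lies at 124.8° over the green line. The bottle stands on its spot at (258,155), and the cup, jar and brush are where they were.

```bash
python3 -c "
from cell import r
print(r.job_done())"
```

```text
the job is handed in; nothing more can be done
None
```

I handed the job in after about 20 s on the robot's clock. The bottle stands upright on its spot, and the lever was held shut at about 16 N, then opened to 124.8°, against about 124.8° measured for the green line. The cup, jar and brush look unmoved in the last picture; the hand-in returned no verdict.

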